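# Run a pushing tool along a computer cover's seam to press its catches home

### The job

The computer's white side cover has just been put back, but the four small catches along its bottom seam still stand proud. Take the hand tool from its wooden stand and guide its tip slowly and gently along the seam in one pass, starting at the end near the robot, without lifting it out of the seam between the first catch and the last, so that all four catches end flush with the cover; then hang the tool upright in its stand again. Touch the computer only with the tool, not with the hand, and leave the other things on the desk alone.

Things in the scene. Friction and masses are not known exactly. Their poses are not given: they have to be found in the camera images.
- tower: Fixed upright computer 270 x 134 x 230 mm. Origin at desk height on the chassis centre; x along the seam, away from the robot. The white cover on the -y side is a wall 230 mm tall, x -125 to 125 mm; the black plinth, 35 mm high, sticks out below it to y = -79 mm as a level ledge. No room for an upright hand at the foot: lean the tool, top away from the cover, about 30 to 35 degrees.
- seam_near (a point): Point on the ledge, 35 mm above the desk, at tower x = -79, y = -55 mm: near end of the seam (the inner corner of ledge and cover), before the first catch. The cover fits differently each time: its face lies 0 to 15 mm behind this point (+y), by an amount that is not reported. Feel for it.
- seam_far (a point): The like point at the far end, tower x = +79 mm, beyond the fourth catch.
- catch1 (a joint): Grey half-round catch at the cover's foot, tower x = -54 mm, 24 mm long along the seam with sloped ends, 1 to 14 mm above the ledge. It slides into the cover (+y) against about 1.6 N and stays; a tip sliding along the cover's face wedges it in. Value: m pushed in; 0 = 4 mm proud, 0.004 flush, 0.0045 stop.
- catch2 (a joint): The same for the second catch, at tower x = -18 mm.
- catch3 (a joint): The same for the third catch, at tower x = +18 mm.
- catch4 (a joint): The same for the fourth catch, at tower x = +54 mm.
- stand: Fixed block of light wood, 75 x 75 mm and 55 mm high, with one square hole 17 mm wide and 50 mm deep in the middle of its top. Origin: centre of its underside.
- stylus: Hand tool, 114 mm long, 50 g, hanging upright in the stand. Origin: end of its tip; z up along the handle. Steel tip 5 mm in diameter, ball end, to z = 15 mm; shank 8 mm in diameter to 42; black collar 28 mm in diameter, 42 to 48; black square handle 14 x 14 mm, 48 to 114 mm, its sides along x and y.
- stylus_tip (a point): The end of the tool's tip.
- stylus_collar (a point): Underside of the collar, on the tool's axis, 42 mm from the tip; it rests on the stand's top.
- mouse: Black computer mouse, about 100 x 60 x 34 mm; bystander.
- notes: Block of sticky notes 76 x 76 x 25 mm; bystander.
- screwdriver: Screwdriver lying on the desk; bystander.
- mug: White mug, 80 mm wide, 90 mm high; bystander.
- screwtray: Low steel tray for screws, 90 x 70 x 18 mm; bystander.
- gamepad: White game controller, about 170 mm wide, 45 mm high; bystander.
- taperoll: Clear roll of tape lying flat, 60 mm wide, 19 mm high; bystander.

How it is judged (in metres and radians):
On the way, in this order (a step that is already met when the one before it is completed fails the run):
1. the tool presses the first catch (counted from the robot) flush, the earlier ones still being so (value of joint catch1 above 0.0028 m and contact force between stylus and tower above 0.2 N).
2. the tool presses the second catch (counted from the robot) flush, the earlier ones still being so (all of step 1 and value of joint catch2 above 0.0028 m).
3. the tool presses the third catch (counted from the robot) flush, the earlier ones still being so (all of step 2 and value of joint catch3 above 0.0028 m).
4. the tool presses the fourth catch (counted from the robot) flush, the earlier ones still being so (all of step 3 and value of joint catch4 above 0.0028 m).
At the end, for the whole second after the job is handed in: All four catches are pushed in by more than 2.8 mm (within 1.2 mm of flush); the tool hangs still in the stand's hole, its collar down on the stand's top (within 4 mm), within 12 mm of the hole's centre and within 0.12 rad of upright (value of joint each of catch1, catch2, catch3, catch4 above 0.0028 m and horizontal distance between stylus_collar and stand below 0.012 m and z of stylus_collar in the frame of stand between 0.05 and 0.059 m and angle between stylus's own z axis and vertical below 0.12 rad and linear speed of stylus below 0.02 m/s); the robot touches nothing.
It fails at once if after the first catch is flush and before the fourth is, the tip leaves the seam: more than 12 mm above the ledge, or more than 16 mm out from the seam points' line (value of joint catch1 above 0.0028 m and value of joint catch4 below 0.0028 m and (z of stylus_tip in the frame of tower above 0.047 m or y of stylus_tip in the frame of tower below -0.071 m)).
It fails at once if the tool presses on the computer with more than 25 N (contact force between stylus and tower above 25 N).
It fails at once if the tool moves faster than 0.12 m/s while it touches the computer (contact force between stylus and tower above 1 N and linear speed of stylus above 0.12 m/s).
It fails at once if the hand or arm touches the computer with more than 2 N (contact force between any of the fingers, the arm and tower above 2 N).
It fails at once if a bystander is moved by more than 30 mm (distance of any of mouse, notes, screwdriver, mug, screwtray, gamepad, taperoll from where it was at the start of the episode above 0.03 m).
It also fails if it takes over 72 s, if anything falls off the work surface, if the arm or the gripper's body presses on something with over 40 N, if the wrist force passes 120 N, or if a joint passes its speed limit or range.

### The arm

A 6-joint arm with a two-finger parallel gripper is mounted at the origin on the work surface. World frame = base frame: x ahead of the robot, y to its left, z up, the work surface at z = 0. Lengths are in mm, angles in rad, forces in N, time in s.
With the tool pointing down it reaches from about 400 to 925 mm from the base axis. Payload 12.5 kg.
Tool frame: the origin (TCP) lies midway between the tips of the shut fingers; the grasp point (between the pads) lies 19 mm behind it; z points along the fingers, y is the line along which they close (so a half turn about z gives the same grasp; the last joint's range is limited). The gripper opens to 95 mm and grips with 3 to 60 N. Pads are 20 mm wide; open, the fingers measure 119 mm over their backs; the gripper's body (75 mm by 180 mm) begins 59 mm behind the grasp point.
Start: joints at [-1.382, 0.491, 1.559, -0, 1.092, -0.106], TCP at [181.616, -598.049, 214.661] pointing down, gripper open.
Joint ranges: [-3.1, 3.1], [-0.84, 2.19], [0.05, 2.79], [-1.13, 4.28], [0.06, 2.93], [-2.69, 2.69]. Speed limits (rad/s): [2.22, 2.22, 2.79, 3.14, 3.14, 3.14].

### API

Orientations are given as [roll, pitch, yaw] about the fixed x, y, z axes, in that order (R = Rz(yaw) Ry(pitch) Rx(roll)).
In Python, from cell import state, read_camera, camera_info, env gives the robot as it stands.
- The arm moves only by the tool move_arm, never from a script. Its argument "commands" is a list of rows, each a list of 3 entries, a list of its own where there are three numbers: the shift along the world's x, y, z in cm, then the turn, a rotation vector about the world's x, y, z in degrees, then the opening, from 0 (shut) to 1 (fully open). A call has 1 to 10 rows; each row shifts and turns the commanded pose from where the row before left it; what a row does not reach is not made up. A row lasts 1/10 s, in which the tool goes at most 50 mm and 8.59 degrees, less where a joint would pass 70% of its speed; a pose out of reach is approached as far as the arm can. A call with a gripper value outside its range is refused whole. The fingers move at their own pace and stop on an object; the grip force is fixed at half the most. Time passes only in rows, so rows that do not move let the fingers close. It gives the time, the measured TCP pose, the force, the opening and the grip force at its end, in the units of the state.
- state(): the state, without advancing time (a new reading comes with each control period).
- read_camera(name): name is "side" or "top"; returns the picture (384x512x3 uint8, blue, green, red); there is no depth.
- camera_info(name): a dict with "K" (3x3 intrinsics, pixels), "cam_to_world" (4x4, takes a point from camera to world coordinates). Camera axes: x right, y down, z forward; pixel columns grow to the right and rows downward; lengths in mm; the calibration is good to about 2 mm. A picture is of the moment at which its call begins. camera_info takes no time and is no camera call.
- env.job_done(): hands the job in; it is judged then, once.
The state is a dict: "t": time; "joints": joint angles; "qvel": joint speeds; "tau": joint torques, N m; "eef_pos": TCP position; "tcp_rot": TCP orientation; "ft_force": force on the tool from outside, world axes, zero at the start; "moment": the same for the moment, N m; "opening": opening from 0.0 (shut) to 1.0 (fully open); "grip_force": force on a finger pad.
Only numpy, scipy, OpenCV 4.12 (cv2) and the standard library are available. Lean on these libraries where they do the work, as an engineer would, in place of code of your own. Each camera call takes 0.05 s, during which the arm holds its last target. There are 200 camera calls.

## Working session

There is one attempt and no reset: what is moved stays moved. The work goes in short steps, Python scripts to look and compute and a tool call to move; the robot and the scene stay as the last step left them, time stands still between calls to the robot, and variables do not carry over. Pictures are saved under pics/ and viewed, at most 10 in all, crops included, and the job is handed in when it is done.

Besides the shell and the picture viewer there is one more tool, called after ">>>" by a JSON object that holds its "api" and its "payload". move_arm: Moves the arm, as the interface text tells. Its arguments: {"type":"object","properties":{"commands":{"type":"array"}},"required":["commands"]}

```bash
mkdir -p pics; python3 - <<'E'
from cell import *
import cv2,numpy as np
np.set_printoptions(precision=2,suppress=True)
for n in("side","top"):
    cv2.imwrite(f"pics/{n}0.png",read_camera(n)); i=camera_info(n); print(n,i["K"],i["cam_to_world"])
print(state())
E
```

```text
side [[434.94   0.   252.61]
 [  0.   434.94 187.87]
 [  0.     0.     1.  ]] [[   0.92   -0.3     0.26  303.  ]
 [  -0.39   -0.69    0.61 -660.54]
 [  -0.01   -0.66   -0.75  764.82]
 [   0.      0.      0.      1.  ]]
top [[359.65   0.   257.55]
 [  0.   359.65 195.35]
 [  0.     0.     1.  ]] [[  0.01  -0.98   0.18 369.72]
 [ -1.    -0.01   0.01 -91.82]
 [ -0.01  -0.18  -0.98 896.63]
 [  0.     0.     0.     1.  ]]
{'t': 0.1, 'joints': array([-1.38,  0.49,  1.56, -0.  ,  1.09, -0.11]), 'qvel': array([ 0.,  0., -0.,  0.,  0.,  0.]), 'tau': array([  0.  , -61.36, -25.86,   0.07,   0.05,  -0.  ]), 'eef_pos': array([ 181.55, -597.8 ,  214.1 ]), 'tcp_rot': array([-3.14, -0.  ,  0.29]), 'ft_force': array([-0.56, -0.06,  0.1 ]), 'moment': array([-0.02, -0.02, -0.01]), 'grip_force': 0.0, 'opening': 0.9959430338981998}
```

View pics/side0.png

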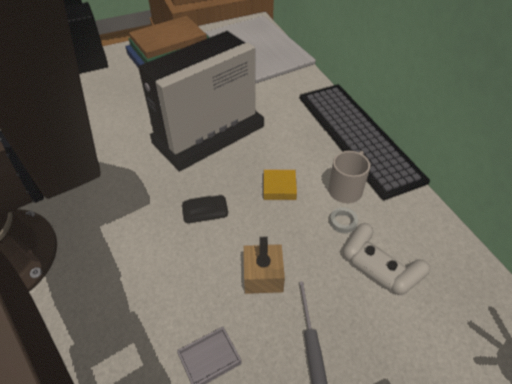

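View pics/top0.png

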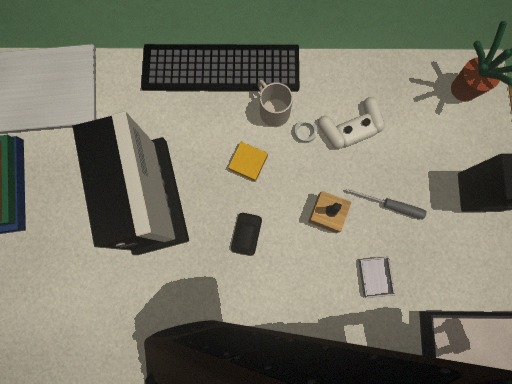

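The side view shows the stand near (263,268) with the tool upright in it, and the tower around (205,95) with catches along its foot. In the top view the stand is near (330,212), and the tower's ledge runs from about (165,140) to (187,240). I'll zoom in on both.

```bash
python3 - <<'E'
import cv2,numpy as np
s=cv2.imread("pics/side0.png");t=cv2.imread("pics/top0.png")
r=lambda a,k:cv2.resize(a,None,fx=k,fy=k,interpolation=cv2.INTER_CUBIC)
a=r(t[105:265,65:200],3.6) # tower top
b=r(t[182:242,300:360],4.8);c=r(s[230:300,230:300],4.11)
b=cv2.resize(b,(288,288));c=cv2.resize(c,(288,288))
cv2.imwrite("pics/c1.png",np.hstack([a,np.vstack([b,c])]))
cv2.imwrite("pics/c2.png",r(s[75:170,140:275],5.8))
E
```

```text
(no output)
```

View pics/c1.png

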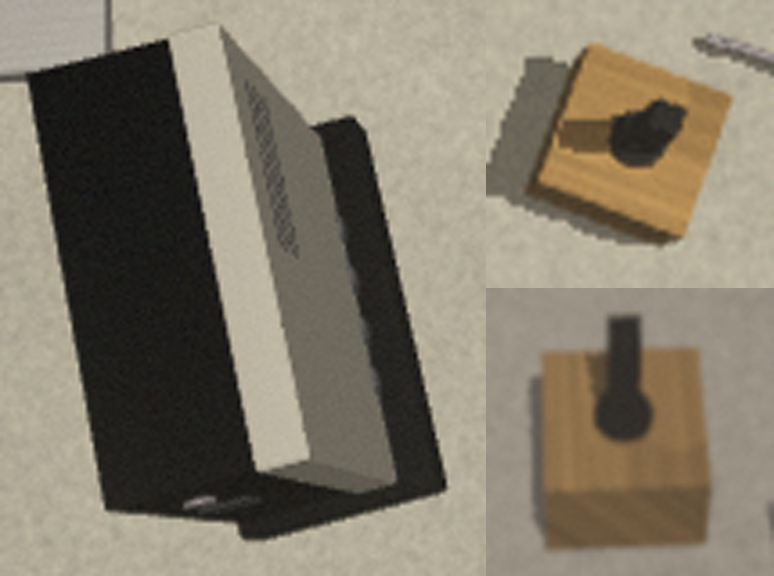

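View pics/c2.png

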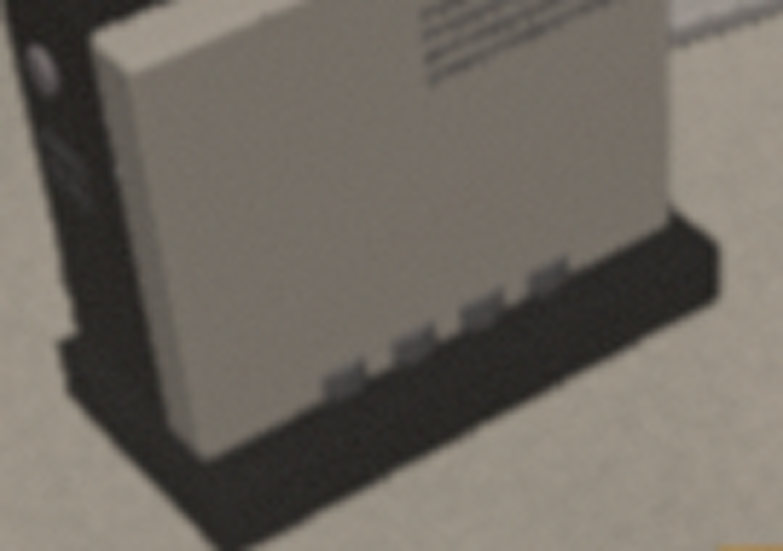

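```bash
cat > h.py <<'E'
import numpy as np
from cell import camera_info
I={n:camera_info(n) for n in("side","top")}
def ray(n,u,v):
    K,M=I[n]["K"],np.array(I[n]["cam_to_world"]); d=M[:3,:3]@np.linalg.solve(K,[u,v,1]); return M[:3,3],d
def at(n,u,v,z):
    o,d=ray(n,u,v); return o+d*(z-o[2])/d[2]
E
python3 - <<'E'
from h import *
np.set_printoptions(precision=1,suppress=True)
S=lambda p:(p[0]/5.8+140-.5+.09,p[1]/5.8+75-.4)
T=lambda p:(p[0]/3.6+65-.4,p[1]/3.6+105-.4)
B=lambda p:((p[0]-486)/4.8+300-.4,p[1]/4.8+182-.4)
C=lambda p:((p[0]-486)/4.11+230-.4,(p[1]-288)/4.11+230-.4)
def P(l,n,ps,z,f):
    r=np.array([at(n,*f(p),z) for p in ps]); print(l,n,r[:,:2].tolist() if 0 else r[:,:2],'mean',r[:,:2].mean(0)); 
    for i in range(len(ps)-1): d=r[i+1]-r[i]; print('   len %.1f ang %.2f'%(np.hypot(*d[:2]),np.degrees(np.arctan2(d[1],d[0]))))
P('cover','side',[(205,460),(668,222)],35,S)
P('cover','top',[(396,487),(324,145)],35,T)
P('plinth0','side',[(225,550),(717,298)],0,S)
P('plinth0','top',[(446,488),(366,130)],0,T)
P('catch','side',[(347,395),(414,358),(482,325),(548,287)],36,S)
P('stand','top',[(595,42),(732,98),(688,232),(545,180)],55,B)
P('stand','side',[(541,352),(699,350),(708,487),(545,490)],55,C)
P('collar','side',[(623,412)],61,C)
P('htop','side',[(623,320)],127,C)
P('htop','top',[(668,114)],127,B)
P('collar','top',[(634,142)],61,B)
E
```

```text
cover side [[424.2 113.4]
 [663.  180.4]] mean [543.6 146.9]
   len 248.0 ang 15.66
cover top [[419.5 115.6]
 [655.9 178.3]] mean [537.7 147. ]
   len 244.6 ang 14.86
plinth0 side [[422.3  94.3]
 [679.1 160.4]] mean [550.7 127.4]
   len 265.1 ang 14.43
plinth0 top [[421.2  89.4]
 [679.1 159.4]] mean [550.1 124.4]
   len 267.3 ang 15.18
catch side [[491.  126.8]
 [525.1 137.7]
 [559.6 146.2]
 [595.5 158.5]] mean [542.8 142.3]
   len 35.8 ang 17.74
   len 35.6 ang 13.91
   len 38.0 ang 18.93
stand top [[ 539.  -235.7]
 [ 511.4 -302.5]
 [ 445.2 -278.7]
 [ 470.  -209.8]] mean [ 491.4 -256.7]
   len 72.2 ang -112.45
   len 70.3 ang 160.26
   len 73.3 ang 70.25
stand side [[ 470.5 -208.9]
 [ 540.  -237.6]
 [ 511.8 -305.7]
 [ 444.1 -278.2]] mean [ 491.6 -257.6]
   len 75.2 ang -22.45
   len 73.6 ang -112.47
   len 73.1 ang 157.90
collar side [[ 491.2 -258.2]] mean [ 491.2 -258.2]
htop side [[ 492.4 -253.4]] mean [ 492.4 -253.4]
htop top [[ 491.7 -255.5]] mean [ 491.7 -255.5]
collar top [[ 488.3 -252.5]] mean [ 488.3 -252.5]
```

The crops show the stand yawed about -22° with the handle aligned to it. They also show the cover's foot corners and four proud catches. Tower yaw is about 15°. Next I'll move above the handle.

>>> {"api": "move_arm", "payload": {"commands": [[[3.1,3.41,0],[0,0,5.14],1],[[3.1,3.41,0],[0,0,5.14],1],[[3.1,3.41,0],[0,0,5.14],1],[[3.1,3.41,0],[0,0,5.14],1],[[3.1,3.41,0],[0,0,5.14],1],[[3.1,3.41,0],[0,0,5.14],1],[[3.1,3.41,0],[0,0,5.14],1],[[3.1,3.41,0],[0,0,5.14],1],[[3.1,3.41,0],[0,0,5.14],1],[[3.1,3.41,0],[0,0,5.14],1]]}}

```text
t: 1.1
eef_pos: [492.6, -255.4, 214.5]
tcp_rot: [-3.141, -0.0, 1.196]
ft_force: [0.7, -0.3, 0.5]
opening: 0.998
grip_force: 0.0
```

>>> {"api": "move_arm", "payload": {"commands": [[[-0.1,-0.1,-3],[0,0,0],0.5],[[0,0,-3],[0,0,0],0.5],[[0,0,-3],[0,0,0],0.5],[[0,0,-3],[0,0,0],0.5],[[0,0,-2.5],[0,0,0],0.5],[[0,0,0],[0,0,0],0.5],[[0,0,0],[0,0,0],0.5]]}}

```text
t: 1.8
eef_pos: [490.7, -258.1, 69.9]
tcp_rot: [-3.141, -0.0, 1.192]
ft_force: [0.3, 0.8, -0.6]
opening: 0.511
grip_force: 0.0
```

```bash
python3 - <<'E'
from cell import *
import cv2,numpy as np
r=lambda a:cv2.resize(a,(390,390),interpolation=cv2.INTER_CUBIC)
cv2.imwrite("pics/g1.png",np.hstack([r(read_camera("side")[195:305,210:320]),r(read_camera("top")[160:260,280:380])]))
E
```

```text
(no output)
```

View pics/g1.png

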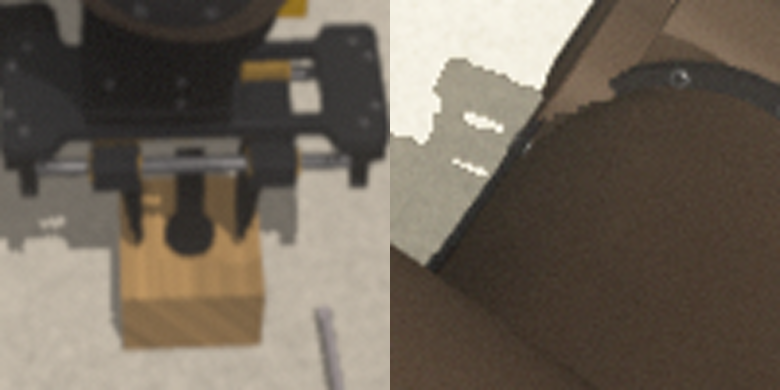

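The side view shows the handle (about (190,200) in the crop) centred between the two fingers at (133,·) and (245,·), with the fingertips above the collar. I'll close and lift.

>>> {"api": "move_arm", "payload": {"commands": [[[0,0,0],[0,0,0],0],[[0,0,0],[0,0,0],0],[[0,0,0],[0,0,0],0],[[0,0,0],[0,0,0],0],[[0,0,0],[0,0,0],0],[[0,0,0],[0,0,0],0],[[0,0,0],[0,0,0],0],[[0,0,0],[0,0,0],0]]}}

```text
t: 2.7
eef_pos: [490.6, -258.1, 69.8]
tcp_rot: [3.141, 0.0, 1.192]
ft_force: [-0.7, 0.3, 3.4]
opening: 0.145
grip_force: 30.0
```

>>> {"api": "move_arm", "payload": {"commands": [[[0,0,1.5],[0,0,0],0],[[0,0,3],[0,0,0],0],[[0,0,3.5],[0,0,0],0],[[-0.2,4,0],[0,0,5.24],0],[[-0.2,4,0],[0,0,5.24],0],[[-0.2,4,0],[0,0,5.24],0],[[-0.2,4,0],[0,0,5.24],0],[[-0.2,4,0],[0,0,5.24],0],[[-0.2,4,0],[0,0,5.24],0],[[-0.2,4,0],[0,0,5.24],0]]}}

```text
t: 3.7
eef_pos: [476.2, 23.5, 149.6]
tcp_rot: [-3.142, -0.0, 1.836]
ft_force: [0.5, -0.4, 0.4]
opening: 0.146
grip_force: 30.0
```

>>> {"api": "move_arm", "payload": {"commands": [[[0,0,0],[6.18,1.66,0],0],[[0,0,0],[6.18,1.66,0],0],[[0,0,0],[6.18,1.66,0],0],[[0,0,0],[6.18,1.66,0],0],[[0,0,0],[6.18,1.66,0],0],[[0,0,0],[0,0,0],0],[[0,0,0],[0,0,0],0]]}}

```text
t: 4.4
eef_pos: [476.4, 21.5, 149.1]
tcp_rot: [-3.139, -0.556, 1.83]
ft_force: [-0.5, 0.7, -0.5]
opening: 0.141
grip_force: 30.0
```

```bash
cat >> h.py <<'E'
from scipy.spatial.transform import Rotation as Ro
L=56.8
u=np.array([.966,.259,0]);n=np.array([-.259,.966,0]);O=np.array([528.4,201.9,0])
def rep():
    from cell import state
    s=state(); R=Ro.from_euler('xyz',s["tcp_rot"]).as_matrix(); tip=s["eef_pos"]+L*R[:,2]
    r=tip-O; f=s["ft_force"]
    print("t",s["t"],"tcp",s["eef_pos"].round(1),"tip",tip.round(1),"tower xyz",[round(float(v),1) for v in(r@u,r@n,r[2])],"axis",R[:,2].round(3),"close",R[:,1].round(3),"F u,n,z",[round(float(v),1) for v in(f@u,f@n,f[2])],"op",round(s["opening"],3))
E
python3 -c "from h import *;rep()"
```

```text
t 4.4 tcp [476.4  21.5 149.1] tip [468.6  50.5 100.9] tower xyz [-96.9, -130.8, 100.9] axis [-0.137  0.51  -0.849] close [ 0.966  0.258 -0.002] F u,n,z [-0.3, 0.8, -0.5] op 0.141
```

>>> {"api": "move_arm", "payload": {"commands": [[[-0.1,1.6,-1],[0,0,0],0],[[-0.1,1.6,-1],[0,0,0],0],[[-0.1,1.6,-1],[0,0,0],0],[[-0.1,1.6,-1],[0,0,0],0],[[0,0,0],[0,0,0],0],[[0,0,0],[0,0,0],0]]}}

```text
t: 5.0
eef_pos: [472.5, 86.3, 110.1]
tcp_rot: [-3.142, -0.557, 1.834]
ft_force: [-0.9, -0.8, -1.3]
opening: 0.146
grip_force: 30.0
```

```bash
python3 - <<'E'
from h import *;rep()
from cell import *
import cv2
a=read_camera("side")[85:185,135:275];cv2.imwrite("pics/p1.png",cv2.resize(a,None,fx=5.6,fy=5.6,interpolation=cv2.INTER_CUBIC))
E
```

```text
t 5.0 tcp [472.5  86.3 110.1] tip [464.7 115.3  61.9] tower xyz [-84.0, -67.1, 61.9] axis [-0.138  0.51  -0.849] close [ 0.966  0.26  -0.   ] F u,n,z [-1.0, -0.5, -1.3] op 0.146
```

View pics/p1.png

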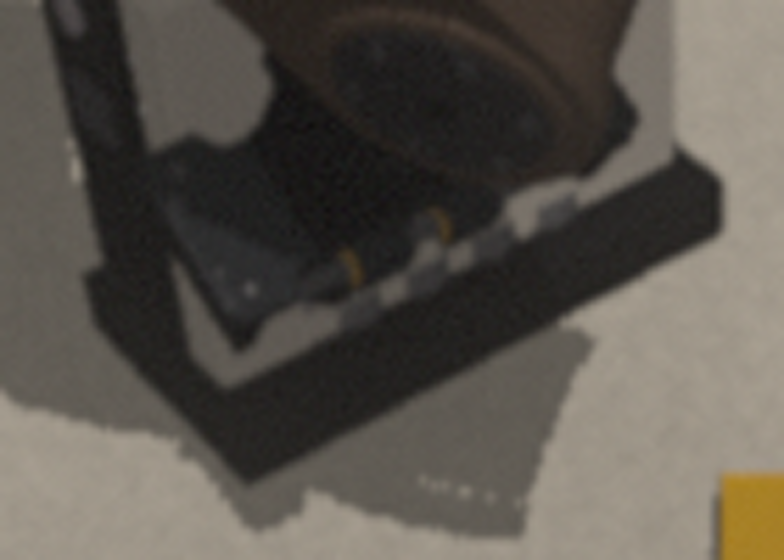

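>>> {"api": "move_arm", "payload": {"commands": [[[0,0,-0.6],[0,0,0],0],[[0,0,-0.6],[0,0,0],0],[[0,0,-0.5],[0,0,0],0],[[0,0,-0.4],[0,0,0],0],[[0,0,0],[0,0,0],0],[[-0.05,0.2,0],[0,0,0],0],[[-0.05,0.2,0],[0,0,0],0],[[-0.05,0.2,0],[0,0,0],0],[[0,0,0],[0,0,0],0]]}}

```text
t: 5.95
eef_pos: [471.2, 92.0, 88.8]
tcp_rot: [3.142, -0.558, 1.833]
ft_force: [-0.0, -2.1, -0.4]
opening: 0.142
grip_force: 30.0
```

```bash
python3 -c "from h import *;rep()"
```

```text
t 5.95 tcp [471.2  92.   88.8] tip [463.4 121.   40.6] tower xyz [-83.7, -61.3, 40.6] axis [-0.137  0.511 -0.849] close [0.966 0.259 0.   ] F u,n,z [-0.5, -2.0, -0.4] op 0.142
```

>>> {"api": "move_arm", "payload": {"commands": [[[0,0,0],[0,0,0],0]]}}

```text
t: 6.05
eef_pos: [471.2, 91.9, 88.8]
tcp_rot: [-3.141, -0.558, 1.832]
ft_force: [-0.5, -2.3, 0.1]
opening: 0.144
grip_force: 30.0
```

>>> {"api": "move_arm", "payload": {"commands": [[[-0.03,0.1,0],[0,0,0],0],[[0,0,0],[0,0,0],0]]}}

```text
t: 6.25
eef_pos: [471.1, 92.4, 88.7]
tcp_rot: [3.141, -0.557, 1.832]
ft_force: [0.6, -6.3, 1.8]
opening: 0.147
grip_force: 30.0
```

>>> {"api": "move_arm", "payload": {"commands": [[[-0.03,0.1,0],[0,0,0],0],[[0,0,0],[0,0,0],0]]}}

```text
t: 6.45
eef_pos: [471.1, 92.9, 88.8]
tcp_rot: [3.141, -0.556, 1.833]
ft_force: [-0.5, -11.1, 4.7]
opening: 0.145
grip_force: 30.0
```

>>> {"api": "move_arm", "payload": {"commands": [[[-0.03,0.1,0],[0,0,0],0],[[0,0,0],[0,0,0],0]]}}

```text
t: 6.65
eef_pos: [471.2, 93.6, 88.8]
tcp_rot: [3.14, -0.555, 1.833]
ft_force: [1.3, -12.3, 3.9]
opening: 0.147
grip_force: 30.0
```

>>> {"api": "move_arm", "payload": {"commands": [[[0.03,-0.1,0],[0,0,0],0],[[0.2,0.05,0],[0,0,0],0],[[0.2,0.05,0],[0,0,0],0],[[0.2,0.05,0],[0,0,0],0],[[0.2,0.06,0],[0,0,0],0]]}}

```text
t: 7.15
eef_pos: [477.7, 95.2, 88.3]
tcp_rot: [-3.139, -0.557, 1.833]
ft_force: [-4.8, -10.5, -0.2]
opening: 0.143
grip_force: 30.0
```

```bash
python3 -c "from h import *;rep()"
```

```text
t 7.15 tcp [477.7  95.2  88.3] tip [469.8 124.2  40. ] tower xyz [-76.8, -59.9, 40.0] axis [-0.139  0.51  -0.849] close [ 0.966  0.26  -0.002] F u,n,z [-7.3, -9.0, -0.2] op 0.143
```

>>> {"api": "move_arm", "payload": {"commands": [[[0.2,-0.02,0],[0,0,0],0],[[0.2,0.05,0],[0,0,0],0],[[0.2,0.05,0],[0,0,0],0],[[0.2,0.05,0],[0,0,0],0]]}}

```text
t: 7.55
eef_pos: [486.2, 97.1, 88.5]
tcp_rot: [-3.14, -0.558, 1.832]
ft_force: [-1.6, -4.3, -0.2]
opening: 0.144
grip_force: 30.0
```

```bash
python3 -c "from h import *;rep()"
```

```text
t 7.55 tcp [486.2  97.1  88.5] tip [478.3 126.1  40.3] tower xyz [-68.0, -60.2, 40.3] axis [-0.138  0.511 -0.848] close [ 0.966  0.259 -0.001] F u,n,z [-2.7, -3.7, -0.2] op 0.144
```

>>> {"api": "move_arm", "payload": {"commands": [[[0.2,0.055,0],[0,0,0],0],[[0.2,0.055,0],[0,0,0],0],[[0.2,0.055,0],[0,0,0],0],[[0.2,0.055,0],[0,0,0],0]]}}

```text
t: 7.95
eef_pos: [493.9, 99.2, 88.4]
tcp_rot: [-3.139, -0.558, 1.832]
ft_force: [-2.9, -6.0, 0.0]
opening: 0.145
grip_force: 30.0
```

```bash
python3 -c "from h import *;rep()"
```

```text
t 7.95 tcp [493.9  99.2  88.4] tip [486.  128.3  40.2] tower xyz [-60.1, -60.2, 40.2] axis [-0.139  0.511 -0.848] close [ 0.966  0.259 -0.002] F u,n,z [-4.3, -5.1, 0.0] op 0.145
```

>>> {"api": "move_arm", "payload": {"commands": [[[0.2,0.055,0],[0,0,0],0],[[0.2,0.055,0],[0,0,0],0],[[0.2,0.055,0],[0,0,0],0],[[0.2,0.055,0],[0,0,0],0]]}}

```text
t: 8.35
eef_pos: [502.3, 101.5, 88.5]
tcp_rot: [-3.14, -0.558, 1.832]
ft_force: [-2.0, -4.4, -0.3]
opening: 0.151
grip_force: 30.0
```

>>> {"api": "move_arm", "payload": {"commands": [[[0.2,0.055,0],[0,0,0],0],[[0.2,0.055,0],[0,0,0],0],[[0.2,0.055,0],[0,0,0],0],[[0.2,0.055,0],[0,0,0],0],[[0.2,0.055,0],[0,0,0],0]]}}

```text
t: 8.85
eef_pos: [512.3, 104.4, 88.5]
tcp_rot: [-3.14, -0.558, 1.832]
ft_force: [-2.5, -4.5, -0.8]
opening: 0.147
grip_force: 30.0
```

```bash
python3 - <<'E'
from h import *;rep()
from cell import *
import cv2
a=read_camera("side")[85:185,135:275];cv2.imwrite("pics/p2.png",cv2.resize(a,None,fx=5.6,fy=5.6,interpolation=cv2.INTER_CUBIC))
E
```

```text
t 8.85 tcp [512.3 104.4  88.5] tip [504.5 133.4  40.4] tower xyz [-40.8, -60.0, 40.4] axis [-0.138  0.511 -0.848] close [ 0.966  0.259 -0.001] F u,n,z [-3.6, -3.7, -0.8] op 0.147
```

View pics/p2.png

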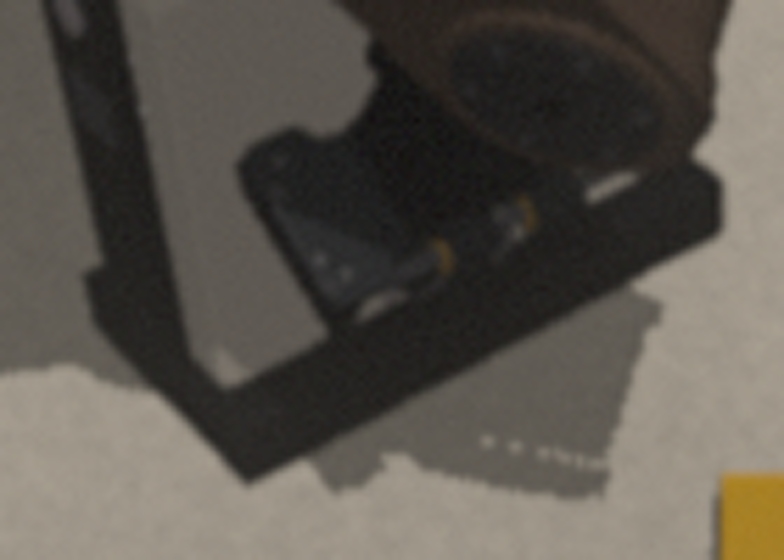

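The catch 1 area is mostly hidden by the finger (light patch near (385,300)), and contact is steady at about 4–5 N. I'll continue the stroke.

>>> {"api": "move_arm", "payload": {"commands": [[[0.2,0.055,0],[0,0,0],0],[[0.2,0.055,0],[0,0,0],0],[[0.2,0.055,0],[0,0,0],0],[[0.2,0.055,0],[0,0,0],0],[[0.2,0.055,0],[0,0,0],0],[[0.2,0.055,0],[0,0,0],0]]}}

```text
t: 9.5
eef_pos: [523.7, 107.6, 88.4]
tcp_rot: [-3.139, -0.558, 1.832]
ft_force: [-5.6, -8.4, 0.8]
opening: 0.147
grip_force: 30.0
```

>>> {"api": "move_arm", "payload": {"commands": [[[0.2,0.055,0],[0,0,0],0],[[0.2,0.055,0],[0,0,0],0],[[0.2,0.055,0],[0,0,0],0],[[0.2,0.055,0],[0,0,0],0],[[0.2,0.055,0],[0,0,0],0],[[0.2,0.055,0],[0,0,0],0]]}}

```text
t: 10.1
eef_pos: [536.3, 111.0, 88.5]
tcp_rot: [-3.14, -0.558, 1.832]
ft_force: [-2.3, -4.8, -1.1]
opening: 0.144
grip_force: 30.0
```

```bash
python3 - <<'E'
from h import *;rep()
from cell import *
import cv2
a=read_camera("side")[85:185,135:275];cv2.imwrite("pics/p3.png",cv2.resize(a,None,fx=5.6,fy=5.6,interpolation=cv2.INTER_CUBIC))
E
```

```text
t 10.1 tcp [536.3 111.   88.5] tip [528.5 140.   40.4] tower xyz [-15.9, -59.8, 40.4] axis [-0.138  0.511 -0.848] close [ 0.966  0.259 -0.001] F u,n,z [-3.5, -4.1, -1.1] op 0.144
```

View pics/p3.png

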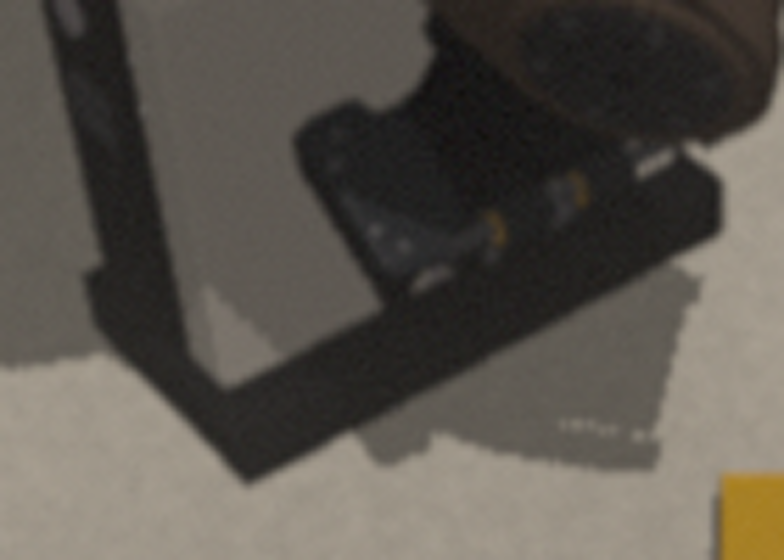

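Catch 1's place (365,310) now shows plain cover, so it is flush. Continuing.

>>> {"api": "move_arm", "payload": {"commands": [[[0.2,0.054,0],[0,0,0],0],[[0.2,0.054,0],[0,0,0],0],[[0.2,0.054,0],[0,0,0],0],[[0.2,0.054,0],[0,0,0],0],[[0.2,0.054,0],[0,0,0],0],[[0.2,0.054,0],[0,0,0],0],[[0.2,0.054,0],[0,0,0],0],[[0.2,0.054,0],[0,0,0],0]]}}

```text
t: 10.95
eef_pos: [552.3, 115.4, 88.6]
tcp_rot: [-3.14, -0.559, 1.832]
ft_force: [-2.8, -4.5, -0.1]
opening: 0.147
grip_force: 30.0
```

>>> {"api": "move_arm", "payload": {"commands": [[[0.2,0.054,0],[0,0,0],0],[[0.2,0.054,0],[0,0,0],0],[[0.2,0.054,0],[0,0,0],0],[[0.2,0.054,0],[0,0,0],0],[[0.2,0.054,0],[0,0,0],0],[[0.2,0.054,0],[0,0,0],0],[[0.2,0.054,0],[0,0,0],0],[[0.2,0.054,0],[0,0,0],0]]}}

```text
t: 11.75
eef_pos: [568.5, 119.8, 88.6]
tcp_rot: [-3.14, -0.559, 1.832]
ft_force: [-2.1, -4.7, -0.2]
opening: 0.145
grip_force: 30.0
```

```bash
python3 -c "from h import *;rep()"
```

```text
t 11.75 tcp [568.5 119.8  88.6] tip [560.6 148.8  40.4] tower xyz [17.4, -59.6, 40.4] axis [-0.138  0.512 -0.848] close [ 0.966  0.259 -0.001] F u,n,z [-3.2, -4.0, -0.2] op 0.145
```

>>> {"api": "move_arm", "payload": {"commands": [[[0.2,0.054,0],[0,0,0],0],[[0.2,0.054,0],[0,0,0],0],[[0.2,0.054,0],[0,0,0],0],[[0.2,0.054,0],[0,0,0],0],[[0.2,0.054,0],[0,0,0],0],[[0.2,0.054,0],[0,0,0],0],[[0.2,0.054,0],[0,0,0],0],[[0.2,0.054,0],[0,0,0],0],[[0.2,0.054,0],[0,0,0],0]]}}

```text
t: 12.65
eef_pos: [586.7, 124.7, 88.7]
tcp_rot: [-3.141, -0.558, 1.832]
ft_force: [-0.9, -2.2, -0.5]
opening: 0.148
grip_force: 30.0
```

>>> {"api": "move_arm", "payload": {"commands": [[[0.2,0.054,0],[0,0,0],0],[[0.2,0.054,0],[0,0,0],0],[[0.2,0.054,0],[0,0,0],0],[[0.2,0.054,0],[0,0,0],0],[[0.2,0.054,0],[0,0,0],0],[[0.2,0.054,0],[0,0,0],0],[[0.2,0.054,0],[0,0,0],0],[[0.2,0.054,0],[0,0,0],0],[[0.2,0.054,0],[0,0,0],0]]}}

```text
t: 13.55
eef_pos: [604.9, 129.5, 88.7]
tcp_rot: [-3.142, -0.558, 1.832]
ft_force: [-0.8, -2.3, 0.3]
opening: 0.151
grip_force: 30.0
```

>>> {"api": "move_arm", "payload": {"commands": [[[0.2,0.054,0],[0,0,0],0],[[0.2,0.054,0],[0,0,0],0],[[0.2,0.054,0],[0,0,0],0],[[0.2,0.054,0],[0,0,0],0],[[0.2,0.054,0],[0,0,0],0],[[0.2,0.054,0],[0,0,0],0],[[0.2,0.054,0],[0,0,0],0],[[0.2,0.054,0],[0,0,0],0],[[0.2,0.054,0],[0,0,0],0]]}}

```text
t: 14.45
eef_pos: [622.7, 134.4, 88.7]
tcp_rot: [-3.141, -0.559, 1.832]
ft_force: [0.2, 0.3, -0.2]
opening: 0.147
grip_force: 30.0
```

```bash
python3 - <<'E'
from h import *;rep()
from cell import *
import cv2
a=read_camera("side")[85:185,135:275];cv2.imwrite("pics/p4.png",cv2.resize(a,None,fx=5.6,fy=5.6,interpolation=cv2.INTER_CUBIC))
E
```

```text
t 14.45 tcp [622.7 134.4  88.7] tip [614.9 163.5  40.5] tower xyz [73.6, -59.5, 40.5] axis [-0.137  0.512 -0.848] close [ 0.966  0.258 -0.001] F u,n,z [0.3, 0.2, -0.2] op 0.147
```

View pics/p4.png

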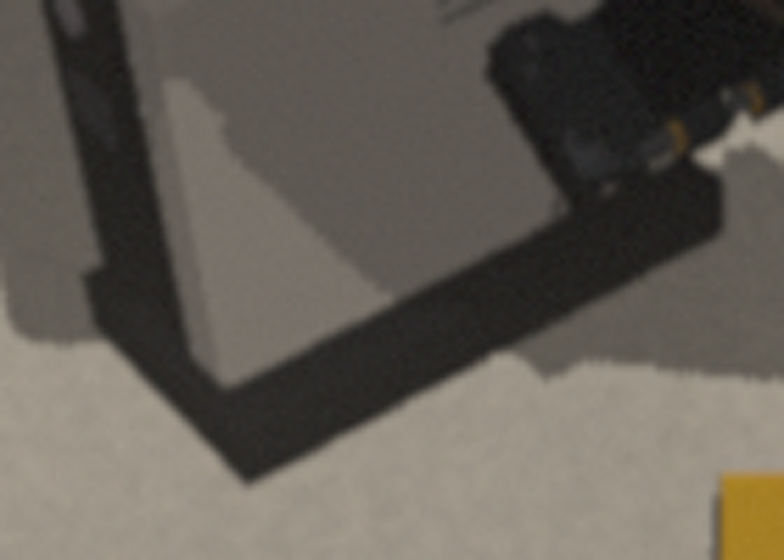

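Catches 1–3 show as flush, with plain cover along the foot. Catch 4 near (560,208) is unclear because contact faded at the end. I'll press again, still in the seam, and run back over it.

>>> {"api": "move_arm", "payload": {"commands": [[[-0.01,0.05,0],[0,0,0],0],[[-0.01,0.05,0],[0,0,0],0],[[0,0,0],[0,0,0],0]]}}

```text
t: 14.8
eef_pos: [622.7, 135.0, 88.7]
tcp_rot: [3.141, -0.557, 1.832]
ft_force: [2.0, -3.3, -0.7]
opening: 0.148
grip_force: 30.0
```

>>> {"api": "move_arm", "payload": {"commands": [[[-0.21,-0.03,0],[0,0,0],0],[[-0.2,-0.055,0],[0,0,0],0],[[-0.2,-0.055,0],[0,0,0],0],[[-0.2,-0.055,0],[0,0,0],0],[[-0.2,-0.055,0],[0,0,0],0],[[-0.2,-0.055,0],[0,0,0],0]]}}

```text
t: 15.4
eef_pos: [611.1, 131.8, 88.9]
tcp_rot: [3.14, -0.557, 1.832]
ft_force: [5.2, -3.3, -0.5]
opening: 0.144
grip_force: 30.0
```

>>> {"api": "move_arm", "payload": {"commands": [[[-0.2,-0.055,0],[0,0,0],0],[[-0.2,-0.055,0],[0,0,0],0],[[-0.2,-0.055,0],[0,0,0],0],[[-0.2,-0.055,0],[0,0,0],0],[[-0.2,-0.055,0],[0,0,0],0],[[-0.2,-0.055,0],[0,0,0],0]]}}

```text
t: 16.0
eef_pos: [599.1, 128.5, 88.9]
tcp_rot: [3.14, -0.557, 1.832]
ft_force: [5.0, -3.5, -0.7]
opening: 0.151
grip_force: 30.0
```

```bash
python3 -c "from h import *;rep()"
```

```text
t 16.0 tcp [599.1 128.5  88.9] tip [591.5 157.6  40.7] tower xyz [49.5, -59.2, 40.7] axis [-0.135  0.511 -0.849] close [0.966 0.257 0.002] F u,n,z [3.9, -4.7, -0.7] op 0.151
```

>>> {"api": "move_arm", "payload": {"commands": [[[0.13,-0.48,0],[0,0,0],0],[[0.26,-0.97,0.5],[0,0,0],0],[[0.5,-2,1.5],[0,0,0],0],[[0.5,-2,2],[0,0,0],0],[[0.5,-2,2],[0,0,0],0],[[0,-2,2],[0,0,0],0],[[0,-2,0],[0,0,0],0],[[0,0,0],[0,0,0],0]]}}

```text
t: 16.8
eef_pos: [617.1, 11.9, 168.4]
tcp_rot: [-3.141, -0.558, 1.83]
ft_force: [0.3, 0.0, -0.3]
opening: 0.146
grip_force: 30.0
```

```bash
python3 - <<'E'
from h import *;rep()
from cell import *
import cv2,numpy as np
s=read_camera("side")
r=lambda a:cv2.resize(a,(380,500),interpolation=cv2.INTER_CUBIC)
cv2.imwrite("pics/p5.png",np.hstack([r(s[85:185,190:266]),r(s[60:300,160:342])]))
E
```

```text
t 16.8 tcp [617.1  11.9 168.4] tip [609.4  40.9 120.3] tower xyz [36.6, -176.5, 120.3] axis [-0.136  0.512 -0.848] close [ 0.967  0.256 -0.   ] F u,n,z [0.3, -0.1, -0.3] op 0.146
```

View pics/p5.png

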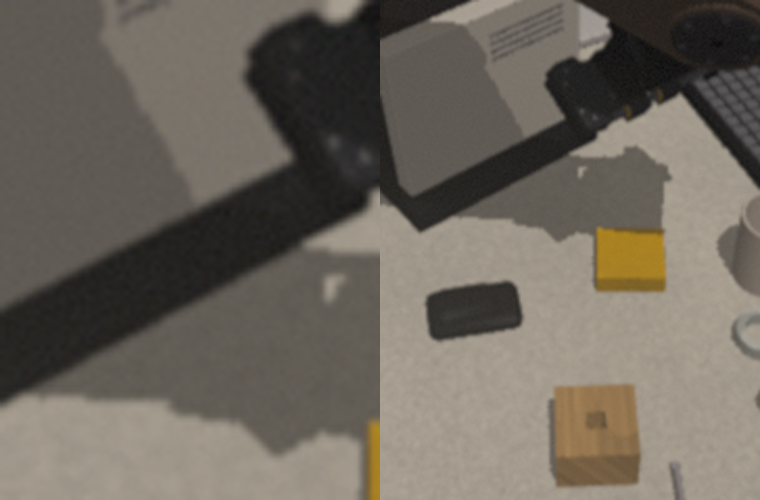

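Catch 4's place (about (223,197) in the left crop) shows plain cover, so all four are flush. The stand hole is free at about (597,420) in the right crop. Now I'll return the tool.

>>> {"api": "move_arm", "payload": {"commands": [[[-2.5,-3,0],[-6.18,-1.66,0],0],[[-2.5,-3,0],[-6.18,-1.66,0],0],[[-2.5,-3,0],[-6.18,-1.66,0],0],[[-2.5,-3,0],[-6.18,-1.66,0],0],[[-2.5,-3,0],[-6.18,-1.66,0],0],[[0,-3,0],[0,0,-7.38],0],[[0,-3,0],[0,0,-7.38],0],[[0,-3,0],[0,0,-7.38],0],[[0,-3,0],[0,0,-7.38],0],[[0,0,0],[0,0,-7.38],0]]}}

```text
t: 17.85
eef_pos: [491.9, -257.6, 167.5]
tcp_rot: [-3.14, -0.0, 1.181]
ft_force: [-0.5, 0.9, -0.8]
opening: 0.149
grip_force: 30.0
```

>>> {"api": "move_arm", "payload": {"commands": [[[0,0,0],[0,0,0],0],[[0,0,0],[0,0,0],0]]}}

```text
t: 18.05
eef_pos: [491.9, -254.6, 168.0]
tcp_rot: [-3.14, -0.001, 1.192]
ft_force: [-0.1, 0.4, -0.7]
opening: 0.145
grip_force: 30.0
```

```bash
python3 -c "from h import *;rep()"
```

```text
t 18.05 tcp [ 491.9 -254.6  168. ] tip [ 491.8 -254.6  111.2] tower xyz [-153.6, -431.5, 111.2] axis [-0.001  0.001 -1.   ] close [ 0.929 -0.369 -0.002] F u,n,z [0.0, 0.4, -0.7] op 0.145
```

>>> {"api": "move_arm", "payload": {"commands": [[[-0.07,-0.32,0],[0,0,0],0],[[0,0,-2],[0,0,0],0],[[0,0,-2],[0,0,0],0],[[0,0,-1],[0,0,0],0],[[0,0,-1],[0,0,0],0],[[0,0,-1],[0,0,0],0],[[0,0,0],[0,0,0],0]]}}

```text
t: 18.75
eef_pos: [491.1, -258.5, 97.7]
tcp_rot: [-3.14, -0.0, 1.189]
ft_force: [-0.2, -0.6, -0.1]
opening: 0.145
grip_force: 30.0
```

>>> {"api": "move_arm", "payload": {"commands": [[[0,0,-1],[0,0,0],0],[[0,0,-1],[0,0,0],0],[[0,0,-0.5],[0,0,0],0],[[0,0,0],[0,0,0],0],[[0,0,0],[0,0,0],0]]}}

```text
t: 19.25
eef_pos: [491.4, -258.8, 73.6]
tcp_rot: [-3.142, -0.0, 1.188]
ft_force: [0.3, -0.0, -0.8]
opening: 0.148
grip_force: 30.0
```

>>> {"api": "move_arm", "payload": {"commands": [[[0,0,-0.15],[0,0,0],0],[[0,0,-0.15],[0,0,0],0],[[0,0,0],[0,0,0],0]]}}

```text
t: 19.55
eef_pos: [491.4, -258.7, 70.6]
tcp_rot: [3.141, 0.0, 1.188]
ft_force: [0.2, 0.1, 0.3]
opening: 0.145
grip_force: 30.0
```

Next I'll release with a modest opening, settle, and rise.

>>> {"api": "move_arm", "payload": {"commands": [[[0,0,-0.05],[0,0,0],0],[[0,0,0],[0,0,0],0.3],[[0,0,0],[0,0,0],0.5],[[0,0,0],[0,0,0],0.6],[[0,0,0],[0,0,0],0.6],[[0,0,0],[0,0,0],0.6],[[0,0,2],[0,0,0],0.6],[[0,0,4],[0,0,0],0.6],[[0,0,5],[0,0,0],0.6],[[0,0,5],[0,0,0],0.6]]}}

```text
t: 20.55
eef_pos: [491.0, -258.5, 231.8]
tcp_rot: [-3.141, -0.0, 1.188]
ft_force: [1.2, -0.3, -0.7]
opening: 0.597
grip_force: 0.0
```

>>> {"api": "move_arm", "payload": {"commands": [[[-3,-3,0],[0,0,0],0.6],[[-3,-4,0],[0,0,0],0.6],[[-3,-4,0],[0,0,0],0.6],[[-3,-4,0],[0,0,0],0.6],[[-3,-4,0],[0,0,0],0.6],[[-3,-4,0],[0,0,0],0.6],[[-1,-1,0],[0,0,0],0.6],[[0,0,0],[0,0,0],0.6]]}}

```text
t: 21.35
eef_pos: [300.0, -499.7, 229.8]
tcp_rot: [-3.141, -0.0, 1.185]
ft_force: [0.0, 0.4, 0.1]
opening: 0.6
grip_force: 0.0
```

```bash
python3 - <<'E'
from h import *
from cell import *
import cv2
np.set_printoptions(precision=1,suppress=True)
s=read_camera("side"); a=cv2.imread("pics/side0.png")
# dark handle/collar mask within the stand's neighbourhood, before and after
for im in(a,s):
    m=(im[225:285,240:290].max(2)<50).astype(np.uint8)
    k,l,st,c=cv2.connectedComponentsWithStats(m); i=1+st[1:,4].argmax()
    print(st[i],c[i], [float(x) for x in at("side",c[i][0]+240,c[i][1]+225,80)])
d=cv2.absdiff(a,s).max(2)[225:300,235:295]; print((d>40).sum())
print(state()["ft_force"],state()["eef_pos"])
E
```

```text
[18 20 11 21 79] [23.1 31.5] [489.2573271827963, -262.73461804118375, 80.0]Traceback (most recent call last):
  File "<stdin>", line 9, in <module>
ValueError: attempt to get argmax of an empty sequence
```

```bash
python3 - <<'E'
from cell import *
import cv2,numpy as np
s=read_camera("side"); a=cv2.imread("pics/side0.png"); cv2.imwrite("pics/end.png",s)
for im in(a,s): print(im[228:296:3,242:288:3].max(2))
t=read_camera("top");b=cv2.imread("pics/top0.png");
for im in(b,t): print(im[185:240:4,305:358:4].max(2))
E
```

```text
[[157 154 151 155 151 158 157 154 153 155 154 154 154 155 154 158]
 [154 154 157 158 156 154 155 153 152 152 155 156 152 156 152 150]
 [153 155 154 154 155 150 154 151 154 154 155 152 154 157 153 151]
 [154 155 153 156 155 153  89  74  76 154 155 151 153 154 154 151]
 [154 155 155 155 156 152  69  52  57 151 156 155 152 155 157 153]
 [156 159 155 156 155 155  65  51  50 151 156 153 150 153 154 156]
 [152 144 146 139 119 105  59  49  50 140 139 141 133 143 153 156]
 [157 143 145 136 129  90  55  50  51 143 138 141 134 143 151 156]
 [104 143 147 138 148  92  53  49  55 139 138 142 134 140 153 154]
 [101 146 147 138 148  85  50  51  51 133 137 140 135 138 152 155]
 [ 98 146 146 139 148  64  49  47  51  71 140 141 136 137 154 151]
 [ 95 144 146 139 147  57  51  50  48  57 138 142 137 136 150 154]
 [ 99 138 147 142 146  97  49  47  52  90 141 139 139 136 151 151]
 [ 95 137 146 142 144 144 117  97 108 132 137 139 142 132 148 153]
 [ 98 138 145 143 142 144 143 142 127 131 128 128 131 125 146 151]
 [ 97 138 145 145 144 144 143 143 128 134 129 128 131 124 139 154]
 [ 96 139 145 146 142 142 14
[... 2937 characters left out ...]
0 183 201 173 184 189 192 196 202 193 134  93 171]
 [202 115 117  91 181 190 181 180 186 194 189 196 193 193]
 [198 119 113 115 188 185 186 189 184 178 162 174 193 196]
 [117 120 118 181 184 185 102  47  58  62 177 173 192 192]
 [119 117  81 104 108 106  42  43  43 176 167 194 200 197]
 [116 119 158 204 130 122  49  47 127 171 173 190 192 198]
 [116 104 187 196 184 188 197 196 191 193 195 196 196 195]
 [118  80  82 180 188 194 200 186 191 191 199 188 201 193]
 [195 129 112  85  83 143 182 190 202 194 199 203 196 195]
 [200 201 199 194 111 109  82  85 177 178 195 202 193 198]
 [196 198 201 196 203 196 193 200 199 197 196 196 189 197]
 [199 203 191 198 197 199 194 201 194 199 200 197 197 198]]
```

The side camera is partly blocked by the arm. The top view matches the start: the tool is upright in the stand in the same place. Handing in.

```bash
python3 -c "
from cell import env;print(env.job_done())"
```

```text
the job is handed in; nothing more can be done
None
```

The job is handed in: the camera views show all four catches flush, and the tool hangs upright in its stand as at the start. I went back briefly over catch 4 without lifting the tip out of the seam, because contact had faded there. The hand-in returned no verdict.

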